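# Load the vial mixer and hold its bayonet plug locked

### The arm

A 7-joint arm with a two-finger parallel gripper is mounted at the origin on a cart in front of the work surface, level with it; the furniture and walls round the work are solid. World frame = base frame: x ahead of the robot, y to its left, z up, the work surface at z = 0. Lengths are in mm, angles in rad, forces in N, time in s.
With the tool pointing down it reaches from about 400 to 875 mm from the base axis. Payload 6.5 kg.
Tool frame: the origin (TCP) lies midway between the tips of the shut fingers; the grasp point (between the pads) lies 19 mm behind it; z points along the fingers, y is the direction in which the jaws open and shut (so a half turn about z gives the same grasp; the last joint's range is limited). The gripper opens to 88 mm and grips with 3 to 60 N. Pads are 18 mm wide; open, the fingers measure 123 mm over their backs; the gripper's body (75 mm by 187 mm) begins 45 mm behind the grasp point.
Start: joints at [1.06, 0.536, -0.004, 1.538, 0.003, 1.067, -0.071], TCP at [279.675, -586.747, 238.716] pointing down, gripper open.
Joint ranges: [-2.7, 2.7], [-0.37, 2.16], [-1.27, 1.26], [0.24, 2.4], [-1.31, 4.45], [0.19, 1.91], [-2.76, 2.76]. Speed limits (rad/s): [2.39, 2.39, 3.14, 3.14, 3.14, 3.14, 3.14].

### API

Orientations are given as [roll, pitch, yaw] about the fixed x, y, z axes, in that order (R = Rz(yaw) Ry(pitch) Rx(roll)).
In Python, from station import robot, imaging, job gives the robot as it stands.
- The arm moves only by the shell command python3 -m creep 'ROWS' [OPENING] [FORCE]. ROWS is JSON, a list of rows, each a list of 2 entries, a list of its own where there are three numbers: the shift along the tool's x, y, z in mm, then the turn, a rotation vector about the tool's x, y, z in degrees. A call has exactly 5 rows; each row is the pose to reach, as a shift and turn from the pose measured when the call began, along the tool's axes at that moment; what a row does not reach only later rows make up. A row lasts 1/8 s, in which the tool goes at most 62.5 mm and 10.7 degrees, less where a joint would pass 70% of its speed; a pose out of reach is approached as far as the arm can. A call with a gripper value outside its range is refused whole. OPENING is the opening, from -1 (shut) to 1 (fully open), set as the call begins (- or left out, the last holds). The fingers move at their own pace and stop on an object; FORCE is the grip in N (left out, the last holds). Time passes only in rows, so rows that repeat a pose let the fingers close, or fill a call up. It gives the time, the measured TCP pose, the force and the opening at its end, in the units of the state.
- robot.read_state(): the state, without advancing time (a new reading comes with each control period).
- imaging.read_camera(name): name is "scene" or "top" or "wrist"; returns a dict with "frame" (480x640x3 uint8, red, green, blue), "fx", "fy", "cx", "cy" (pixels), "k1" (the pictures are not rectified: a ray, as slopes to the right and down, at radius r is drawn at 1 + k1 r^2 times it, then the intrinsics apply), "T" (4x4, takes a point from camera to world coordinates); the wrist camera has in their place "T_tool_cam" (4x4, takes a point from camera to tool coordinates, whose origin is the TCP and whose axes are the flange's). Camera axes: x right, y down, z forward; pixel columns grow to the right and rows downward; lengths in mm; the calibration is good to about 2 mm. A picture is of the moment at which its call begins: read the wrist's pose just before it. There is no depth.
- job.job_done(): hands the job in, once; it reports no verdict.
The state is a dict: "t": time; "joint_pos": joint angles; "qvel": joint speeds; "joint_efforts": joint torques, N m; "tcp_pos": TCP position; "eef_rot": TCP orientation; "force": force on the tool from outside, world axes, zero at the start; "wrist_torque": the same for the moment, N m; "gripper_width": finger opening in mm.
Only numpy, scipy, OpenCV 4.12 (cv2) and the standard library are available. Lean on these libraries where they do the work, as an engineer would, in place of code of your own. Each camera call takes 0.05 s, during which the arm holds its last target. There are 200 camera calls.

### The job

Stand the loose amber dropper bottle upright in the one empty cell of the vial mixer (the cell with the blue pad) and let go of it. Then pick up the bayonet plug by its orange grip, push its lugs down through the slots of the mixer's hub against the spring, twist it a quarter turn clockwise (seen from above) and finish while still gripping it there, turned and seated, because it springs back if let go and I want to slip in the locking pin. Leave the three bottles already loaded and the other things on the worktop where they are.

Things in the scene. Friction and masses are not known exactly. Their poses are not given: they have to be found in the camera images.
- bottle: The loose amber dropper bottle, standing on the worktop: 35 mm in diameter, 98 mm tall with its black dropper; solid to grip up to 50 mm height. Origin at the centre of its underside, z up. 70 g.
- pad: Blue rubber pad, 34 mm across, 2 mm thick, fixed on the floor of the one empty cell and so marking it. Origin at the centre of its underside, 24 mm above the worktop (the bottle's underside will stand at 26 mm). The cell is 42 x 42 mm inside, sides along the mixer's x and y; its 3 mm walls rise 22 mm above its floor (to 46 mm above the worktop).
- mixer: Vial mixer, white base 100 x 290 mm, fixed. Origin at the centre of its underside, z up. Along its y runs the row: cell centres at -102.5, -57.5, +57.5, +102.5 mm, aluminium hub (64 x 64 mm) at 0. Heights above the worktop: cell walls 46 mm, hub 60 mm, loaded bottles 122 mm.
- socket (a point): Centre of the hub's key hole, at the top of its 5 mm key plate, 60 mm above the worktop; axes as the mixer's. Round hole 32 mm across with two slots 14 mm wide reaching 23.5 mm from the centre along the mixer's +x and -x (green dots; red dots at +y, -y: locked direction).
- plug: Bayonet plug, 62 mm tall, 80 g, stands nose down. Origin at the centre of its underside, z up. Steel shaft 28 mm across (nose 22), two lugs along +x and -x, 10 mm wide, to 21 mm from the axis, 8 to 15 mm up; black flange 48 mm across, 24 to 29 mm up. Alike after half a turn. Underside below the socket's mouth: 24 mm pushed fully home (flange on plate), 20 mm when lugs touch the plate from below.
- plug_grip (a point): Point in the middle of the plug's orange grip, on the axis, 50 mm above the plug's underside; axes as the plug's. The grip is a flat bar 40 mm long along x, 12 mm thick along y, from 29 to 62 mm above the underside. Pinch it across its 12 mm, firmly (the twist takes up to about 0.25 N m).
- rotor (a joint): Turn of the spring driver in the hub, rad: 0 = at rest, lined up with the slots; grows as the plug turns it clockwise seen from above, after about 0.1 rad of play; stop at 1.55. A spring turns it back (0.05 N m at 0, 0.13 N m at the stop).
- driver (a point): Centre of the brass spring driver inside the hub, 50 mm above the worktop (10 mm below the mouth) at rest; turns with the joint, its x axis along the lugs. It meets the lugs when the plug's underside is 18 mm below the mouth; from there push 2 mm or more against the spring (5 to 8 N) before twisting, 6 mm at most.
- loaded_0: Dropper bottle already loaded in a cell of the mixer, like the loose one; not to be disturbed. Origin at the centre of its underside.
- loaded_1: Dropper bottle already loaded in a cell of the mixer, like the loose one; not to be disturbed. Origin at the centre of its underside.
- loaded_2: Dropper bottle already loaded in a cell of the mixer, like the loose one; not to be disturbed. Origin at the centre of its underside.
- beaker: Glass beaker, 72 mm across, 95 mm tall, a bystander behind the mixer. Origin at the centre of its underside.
- flask: Glass conical flask, 67 mm across, 112 mm tall, a bystander behind the mixer. Origin at the centre of its underside.
- timer: White kitchen-type timer with coloured buttons, 58 x 58 x 16 mm, a bystander in front of the mixer. Origin at the centre of its underside.
- weigh_boat: White weighing dish, 61 x 68 x 12 mm, a bystander in front of the mixer. Origin at the centre of its underside.
Mind the look-alikes: they are no part of the job. Leave any pink look-alike of the plug alone.

How it is judged:
By the outcome, as a careful person would: the job done as asked, in the order asked, and still so for the second after the job is handed in, while the arm keeps its last pose, push and grip.
It also fails if it takes over 62 s, if anything falls off the work surface, if the arm or the gripper's body presses on something with over 40 N, if the wrist force passes 120 N, or if a joint passes its speed limit or range.

## Working session

There is one attempt and no reset: what is moved stays moved. The work goes in short steps, Python scripts to look and compute and a shell command to move; the robot and the scene stay as the last step left them, time stands still between calls to the robot, and variables do not carry over. Pictures are saved under pics/ and viewed, about 8 in all and at most 12, crops included, and the job is handed in when it is done.

```bash
mkdir -p pics
cat > h.py <<'E'
import numpy as np, cv2
from scipy.spatial.transform import Rotation as R
from station import robot, imaging, job
def snap(name, fn):
    s=robot.read_state(); c=imaging.read_camera(name)
    cv2.imwrite('pics/'+fn+'.png', c['frame'][:,:,::-1])
    if name=='wrist':
        T=np.eye(4);T[:3,:3]=R.from_euler('xyz',s['eef_rot']).as_matrix();T[:3,3]=s['tcp_pos'];c['T']=T@np.array(c['T_tool_cam'])
    c={k:(np.array(v).tolist() if k!='frame' else v) for k,v in c.items()}
    import json; json.dump({k:v for k,v in c.items() if k!='frame'},open('pics/'+fn+'.json','w'))
    return c
def load(fn):
    import json; return json.load(open('pics/'+fn+'.json'))
def pix(c,u,v,z):
    K=np.array([[c['fx'],0,c['cx']],[0,c['fy'],c['cy']],[0,0,1]])
    # d = r*(1+k1 r^2)
    p=cv2.undistortPoints(np.array([[[u,v]]],float),K,np.array([c['k1'],0,0,0]),None,None).ravel()
    T=np.array(c['T']);d=T[:3,:3]@[p[0],p[1],1];o=T[:3,3]
    return np.round(o+d*(z-o[2])/d[2],1)
def proj(c,P):
    T=np.array(c['T']);q=T[:3,:3].T@(np.array(P)-T[:3,3]);a=q[:2]/q[2];a=a*(1+c['k1']*(a@a))
    return np.round([c['fx']*a[0]+c['cx'],c['fy']*a[1]+c['cy']],1)
def togo(P,yaw=None):
    """shift in tool axes to bring TCP to P, and turn about tool z to get tool y along world yaw (mod 180)"""
    s=robot.read_state();M=R.from_euler('xyz',s['eef_rot']).as_matrix()
    print('t',s['t'],'tcp',np.round(s['tcp_pos'],1),'rot',np.round(s['eef_rot'],3),'F',np.round(s['force'],1),'w',s['gripper_width'],'q7',s['joint_pos'][6])
    print('shift',np.round(M.T@(np.array(P)-s['tcp_pos']),1))
    if yaw is not None:
        d=M.T@[np.cos(yaw),np.sin(yaw),0]; a=np.degrees(np.arctan2(-d[0],d[1])); print('turn z',(a+90)%180-90, 'level', np.degrees(np.arctan2(1,0))*0, 'tilt fix', np.round(np.degrees(np.cross([0,0,1],M.T@[0,0,-1])),2))
E
python3 - <<'E'
from h import *
for n in('top','scene'):
    c=snap(n,n+'0'); print(n,np.round(c['T'],2).tolist(),c['fx'],c['k1'])
s=robot.read_state();print(s)
E
```

```text
top [[0.01, -0.99, 0.12, 460.23], [-1.0, -0.0, 0.0, 43.33], [-0.0, -0.12, -0.99, 1174.04], [0.0, 0.0, 0.0, 1.0]] 544.0899362817129 -0.0355575729525823
scene [[-0.85, -0.38, 0.35, 204.63], [-0.52, 0.63, -0.58, 652.42], [0.0, -0.67, -0.74, 834.5], [0.0, 0.0, 0.0, 1.0]] 461.8960456765221 0.031063690885012284
{'t': 0.1, 'joint_pos': array([ 1.05981881,  0.53709446, -0.0043854 ,  1.5387432 ,  0.0026022 ,
        1.067342  , -0.07122269]), 'qvel': array([ 0.00065599, -0.00203136, -0.00112862, -0.00351753, -0.00193956,
        0.00110395, -0.00047834]), 'joint_efforts': array([ 2.16598462e-03, -5.72082996e+01,  9.93645228e-01, -2.52232254e+01,
       -5.61516371e-02,  1.34469467e-02,  8.11181121e-05]), 'tcp_pos': array([ 279.38651997, -586.27857227,  237.93672545]), 'eef_rot': array([-3.14001767e+00,  1.46038041e-04,  4.44781904e-01]), 'force': array([-0.12064084, -0.60580345, -0.52370865]), 'wrist_torque': array([-0.01962826,  0.00493248, -0.01345567]), 'gripper_width': 88.2982883572922}
```

View pics/top0.png

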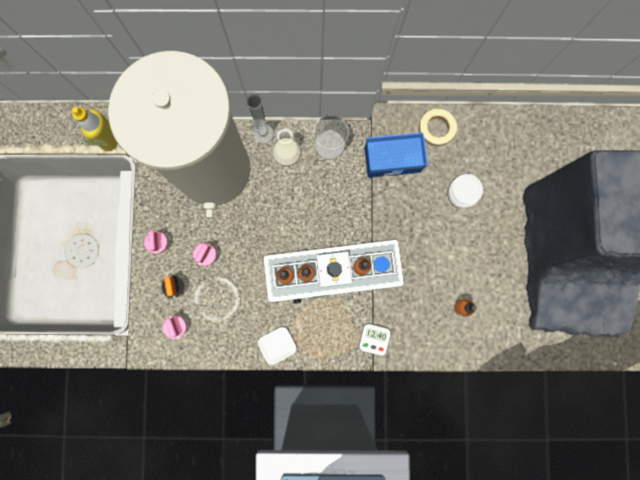

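View pics/scene0.png

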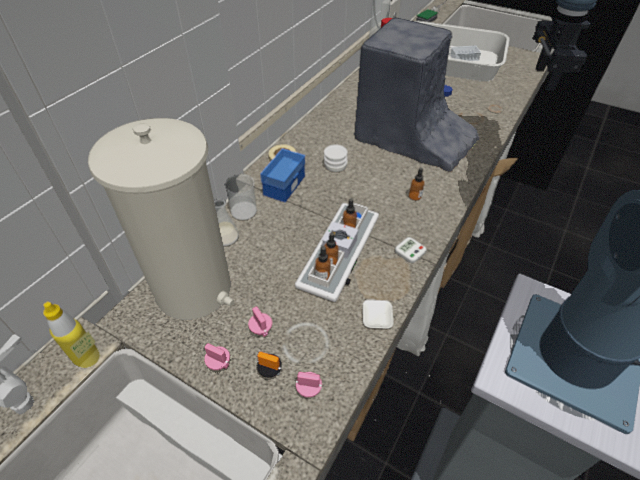

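Top view: bottle at about (465,307), blue pad (382,264), hub (334,268), orange plug (171,286), pink look-alikes beside it, and a tall dark tower on the right. Next I'll enlarge those areas.

Run:
```python
from h import *
c=load('top0');im=cv2.imread('pics/top0.png')
a=cv2.resize(im[235:308,258:410],None,fx=5,fy=5,interpolation=3)  #760x365
b=cv2.resize(im[262:308,145:197],None,fx=5,fy=5,interpolation=3)
d=cv2.resize(im[285:331,440:492],None,fx=5,fy=5,interpolation=3)
o=np.zeros((600,760,3),np.uint8);o[:365,:760]=a;o[368:598,:260]=b;o[368:598,270:530]=d
cv2.imwrite('pics/crops.png',o)
for n,u,v,z in [('bottle',465,307,50),('pad',382,264,26),('hub',334,269,60),('plug',171,286,62),('tower foot L',530,325,0),('towfront',605,335,0),('towtopL',590,155,300),('towtopL0',590,155,250),('beaker',333,148,0),('edge',400,370,0),('walledge',373,120,0),('jarL',210,205,0)]: print(n,pix(c,u,v,z))
print(proj(c,[279,-587,238]))
s=load('scene0')
for h in (200,300,400):
  print(h,pix(s,452,30,h),pix(s,365,22,h))
```

```text
bottle [ 455.2 -267.9   50. ]
pad [ 544.9 -100.8   26. ]
hub [531.6   2.   60. ]
plug [494.9 335.1  62. ]
tower foot L [ 416.9 -421.2    0. ]
towfront [ 395.6 -583.9    0. ]
towtopL [ 707.6 -415.1  300. ]
towtopL0 [ 721.8 -441.4  250. ]
beaker [804.1   2.1   0. ]
edge [ 321.8 -140.3    0. ]
walledge [869.  -87.3   0. ]
jarL [674.5 271.7   0. ]
[683.3 411.7]
200 [ 603.2 -833.1  200. ] [ 864.8 -746.   200. ]
300 [ 540.4 -599.   300. ] [ 760.7 -525.6  300. ]
400 [ 477.5 -364.9  400. ] [ 656.7 -305.2  400. ]
```

View pics/crops.png

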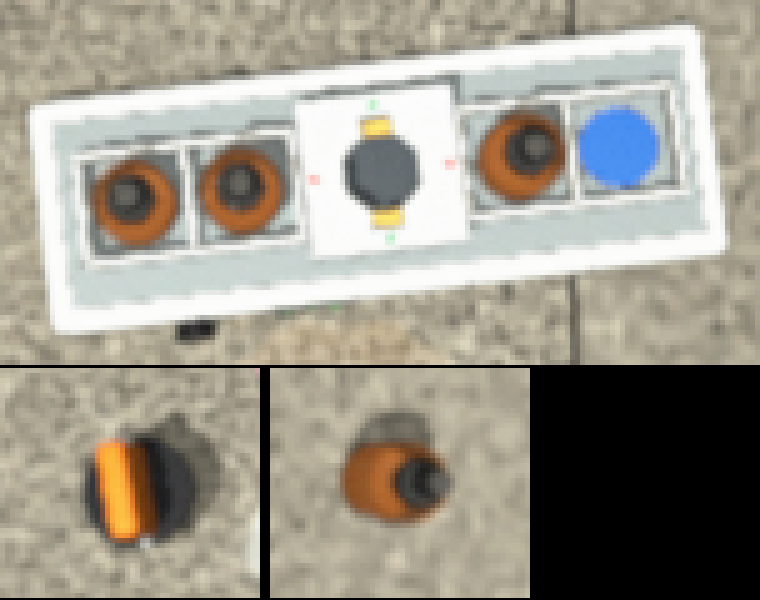

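Pad is in the −y end cell, and the mixer yaw is about 0.13. The plug grip's long axis is at about 0.17 rad. Moving towards the bottle, keeping clear of the tower.

```bash
python3 -m creep '[[[33,-53,-4],[0,0,-10]],[[66,-106,-8],[0,0,-20]],[[99,-159,-12],[0,0,-30]],[[150,-175,-5],[0,0,-40]],[[200,-190,0],[0,0,-50]]]'
python3 - <<'E'
from h import *
c=load('top0')
hub=pix(c,334.2,269.4,60);pad=pix(c,382,264.4,26);print('hub',hub,'pad',pad,'yaw',np.arctan2(-(pad-hub)[0],-(pad-hub)[1]*-1*-1))
g1=pix(c,145+108/5,262+72/5,62);g2=pix(c,145+125/5,262+170/5,62);print('grip',(g1+g2)/2,np.arctan2((g1-g2)[1],(g1-g2)[0]),np.linalg.norm(g1-g2))
# bottle: compare circle outlines
for z in(0,50,98):print('bottle',z,proj(c,[450,-260,z]))
togo([455,-268,150],0.128)
print(np.round(imaging.read_camera('wrist')['T_tool_cam'],2))
E
```

```text
t: 0.72
tcp_pos: [378.7, -327.3, 238.2]
eef_rot: [-3.141, -0.001, 1.323]
force: [1.0, -1.1, 0.0]
gripper_width: 87.9
hub [530.8   1.6  60. ] pad [ 544.  -100.8   26. ] yaw -0.1281992812312986
grip [494.55 340.7   62.  ] 0.20749622643520224 40.774624461789934
bottle 0 [455.  309.3]
bottle 50 [461.2 309.6]
bottle 98 [467.8 309.8]
t 0.725 tcp [ 378.7 -327.3  238.2] rot [-3.141e+00 -1.000e-03  1.323e+00] F [ 1.  -1.1  0. ] w 87.94899365114242 q7 0.279648946534578
shift [76.1 59.6 88.2]
turn z -21.539541833641607 level 0.0 tilt fix [-0.06 -0.04  0.  ]
[[   0.     -0.96   -0.29   76.48]
 [   1.      0.      0.      0.35]
 [  -0.     -0.29    0.96 -146.36]
 [   0.      0.      0.      1.  ]]
```

```bash
python3 -m creep '[[[20,30,10],[0,0,-7]],[[40,60,20],[0,0,-14]],[[40,60,20],[0,0,-21.5]],[[40,60,20],[0,0,-21.5]],[[40,60,20],[0,0,-21.5]]]'
python3 - <<'E'
from h import *
c=load('top0'); print(pix(c,472.4,307.8,98))
c=snap('wrist','w1'); print(proj(c,[455,-268,0]),proj(c,[455,-268,98]))
E
```

```text
t: 1.4
tcp_pos: [451.5, -296.4, 218.0]
eef_rot: [3.139, -0.004, 1.71]
force: [0.6, 0.2, -0.6]
gripper_width: 88.3
[ 453.9 -269.2   98. ]
[322.7 180.7] [325.2 198.1]
```

View pics/w1.png

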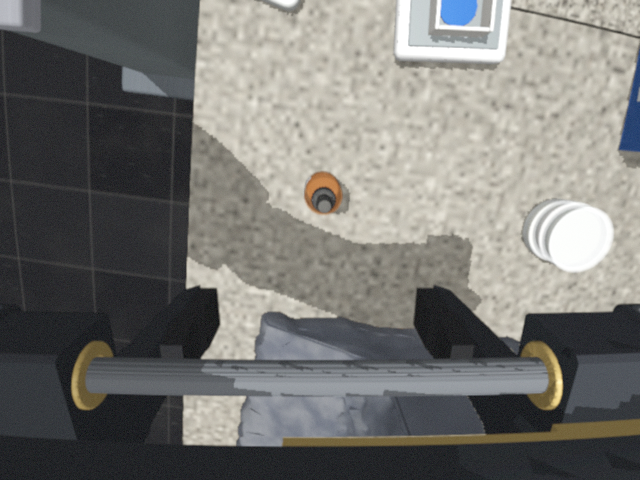

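Wrist view: dropper tip near (324,205), bottle body centre near (323,187), clear space around it.

Run:
```python
from h import *
c=load('w1'); print(pix(c,324,204.5,98),pix(c,323,172,17), pix(c,461,6,26))
p=pix(c,324,204.5,98); print(proj(c,[p[0],p[1],0]),proj(c,[p[0],p[1],50]))
togo([p[0],p[1],37],0.128)
```

```text
[ 454.8 -272.9   98. ] [ 453.4 -257.6   17. ] [ 548.4 -101.2   26. ]
[321.8 185.5] [322.8 193.8]
t 1.45 tcp [ 451.5 -296.4  218.1] rot [ 3.139 -0.004  1.711] F [ 0.7 -0.5 -0.6] w 88.25448410196347 q7 0.4858406080131729
shift [ 22.1   6.  181.2]
turn z 0.6844349753867363 level 0.0 tilt fix [ 0.15 -0.23  0.  ]
```

```bash
python3 -m creep '[[[24,6,40],[0,0,0]],[[24,6,85],[0,0,0.5]],[[24,6,130],[0,0,0.5]],[[24,6,160],[0,0,0.5]],[[24,6,181],[0,0,0.5]]]' 1
python3 -m creep '[[[0,0,0],[0,0,0]],[[0,0,0],[0,0,0]],[[0,0,0],[0,0,0]],[[0,0,0],[0,0,0]],[[0,0,0],[0,0,0]]]' -1 12
```

```text
t: 2.08
tcp_pos: [453.6, -271.2, 36.0]
eef_rot: [3.14, -0.004, 1.7]
force: [-0.4, 0.4, -0.1]
gripper_width: 88.1
t: 2.7
tcp_pos: [453.9, -271.4, 36.4]
eef_rot: [3.14, -0.004, 1.7]
force: [-0.8, 0.1, 1.1]
gripper_width: 40.2
```

```bash
python3 -m creep '[[[0,0,0],[0,0,0]],[[0,0,0],[0,0,0]],[[0,0,0],[0,0,0]],[[0,0,-5],[0,0,0]],[[0,0,-15],[0,0,0]]]' -1 15
python3 -m creep '[[[0,0,-30],[0,0,0]],[[0,0,-60],[0,0,0]],[[0,0,-90],[0,0,0]],[[0,0,-90],[0,0,0]],[[0,0,-90],[0,0,0]]]'
python3 - <<'E'
from h import *
c=snap('wrist','w2'); togo([544,-101,130],0.128)
x,y,z=robot.read_state()['tcp_pos']; print(proj(c,[x,y,z+61]))
E
```

```text
t: 3.32
tcp_pos: [453.5, -271.2, 51.6]
eef_rot: [3.14, -0.005, 1.7]
force: [0.2, -0.7, -1.1]
gripper_width: 33.6
t: 3.95
tcp_pos: [453.0, -271.6, 141.2]
eef_rot: [3.141, -0.005, 1.7]
force: [-0.2, 0.1, -0.5]
gripper_width: 33.7
t 4.0 tcp [ 452.7 -271.4  140.8] rot [-3.141 -0.005  1.7  ] F [-0.4 -0.1 -0.7] w 33.374433466125474 q7 0.37936169502067146
shift [157.2 112.4  11.6]
turn z 0.04718537685192814 level 0.0 tilt fix [-0.01 -0.31  0.  ]
[313.6 401.9]
```

View pics/w2.png

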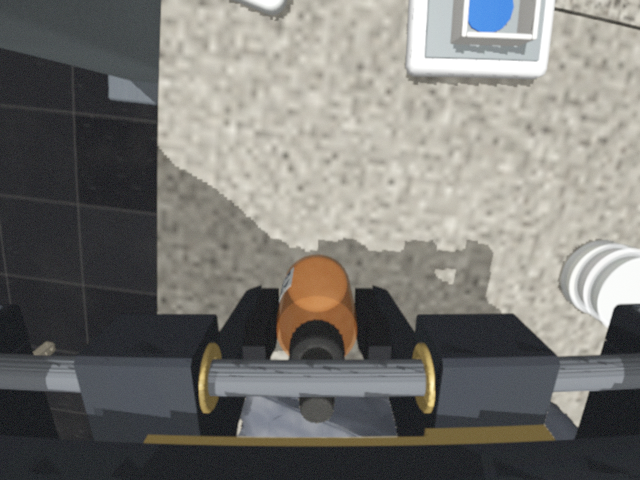

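The bottle is held upright, its dropper tip at (317,409), about 1 mm off centre. Moving near the cell for a close look.

```bash
python3 -m creep '[[[30,30,-15],[0,0,0]],[[60,62,-25],[0,0,0]],[[88,92,-25],[0,0,0]],[[112,112,-25],[0,0,0]],[[112,112,-25],[0,0,0]]]'
python3 -m creep '[[[0,0,0],[0,0,0]],[[0,0,0],[0,0,0]],[[0,0,0],[0,0,0]],[[0,0,0],[0,0,0]],[[0,0,0],[0,0,0]]]'
python3 - <<'E'
from h import *
c=snap('wrist','w3'); togo([544,-101,63],0.128)
im=c['frame'].astype(int); b=(im[...,2]>150)&(im[...,0]<110)&(im[...,1]<170)
n,l,st,ce=cv2.connectedComponentsWithStats(b.astype(np.uint8))
for i in range(1,n):
  if st[i,4]>300: print(st[i],ce[i],pix(c,*ce[i],26))
E
```

```text
t: 4.62
tcp_pos: [550.1, -142.6, 165.3]
eef_rot: [-3.141, -0.008, 1.705]
force: [-0.5, -1.7, -1.3]
gripper_width: 33.6
t: 5.25
tcp_pos: [550.0, -142.9, 165.4]
eef_rot: [-3.141, -0.007, 1.704]
force: [0.3, 0.2, -1.5]
gripper_width: 33.8
t 5.3 tcp [ 550.  -142.8  165.4] rot [-3.141 -0.008  1.704] F [-0.   0.1 -0.8] w 33.452102966136394 q7 0.10817942398291752
shift [ 41.5  -0.3 102.7]
turn z 0.31119392132011114 level 0.0 tilt fix [-0.04 -0.43  0.  ]
[ 296  155   43   43 1392] [317.31034483 175.87643678] [ 545.5 -100.9   26. ]
[ 562  185   78  155 6769] [606.65667011 256.19914315] [ 805.2 -133.7   26. ]
```

View pics/w3.png

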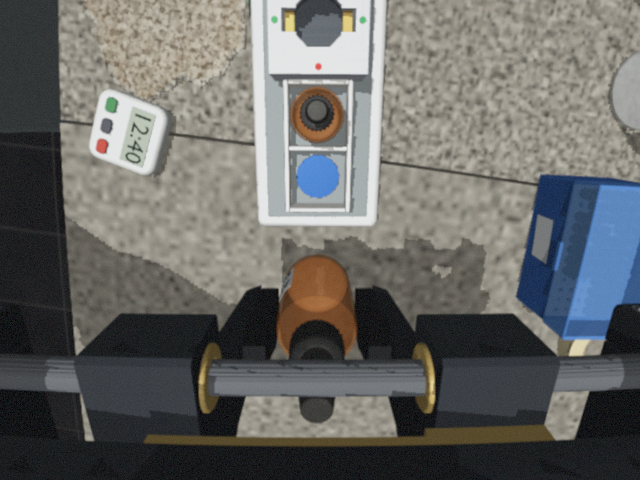

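Wrist view: blue pad at (317,176), empty cell; the held bottle is centred on the same column. Align, then lower to just above the walls.

```bash
python3 -m creep '[[[22,0.5,0],[0,-0.3,0.3]],[[43,0.5,0],[0,-0.3,0.3]],[[43,0.5,20],[0,-0.3,0.3]],[[43,0.5,50],[0,-0.3,0.3]],[[43,0.5,70],[0,-0.3,0.3]]]'
python3 - <<'E'
from h import *
c=snap('scene','s1');togo([545.5,-100,63],.128)
im=c['frame'][170:300,290:400,::-1]; cv2.imwrite('pics/s1c.png',cv2.resize(im,None,fx=5,fy=4.6,interpolation=3))
E
```

```text
t: 5.92
tcp_pos: [544.2, -99.6, 94.6]
eef_rot: [-3.14, -0.003, 1.699]
force: [1.2, 0.1, -1.0]
gripper_width: 33.7
t 5.975 tcp [542.8 -99.3  92.5] rot [-3.137 -0.004  1.699] F [-1.  -0.  -2.5] w 33.712419429375366 q7 -0.028499157487229313
shift [-1.1  2.7 29.5]
turn z 0.030750108757459316 level 0.0 tilt fix [-0.27 -0.2   0.  ]
```

View pics/s1c.png

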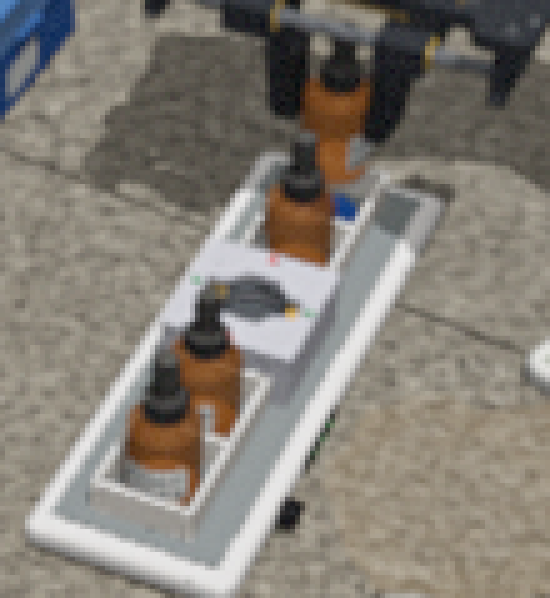

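The scene view shows the bottle upright over the far cell. Correct by 2 mm and lower gently.

```bash
python3 -m creep '[[[-0.5,2,0],[0,-0.2,0]],[[-0.5,2,6],[-0.2,-0.2,0]],[[-0.5,2,12],[-0.2,-0.2,0]],[[-0.5,2,18],[-0.2,-0.2,0]],[[-0.5,2,18],[-0.2,-0.2,0]]]'
python3 -c "
from h import *
togo([545,-99.7,62.4],.128)"
```

```text
t: 6.6
tcp_pos: [544.4, -99.5, 74.1]
eef_rot: [-3.14, -0.0, 1.699]
force: [-0.1, -0.7, -0.6]
gripper_width: 33.7
t 6.6 tcp [544.4 -99.5  74.1] rot [-3.14  -0.     1.699] F [-0.1 -0.7 -0.6] w 33.677752643158 q7 -0.04489362958723337
shift [-0.2  0.6 11.7]
turn z 0.028270262185998263 level 0.0 tilt fix [-0.11 -0.01  0.  ]
```

```bash
python3 -m creep '[[[0,0.6,3],[0,0,0]],[[0,0.6,6],[0,0,0]],[[0,0.6,9],[0,0,0]],[[0,0.6,11],[0,0,0]],[[0,0.6,12],[0,0,0]]]'
python3 -m creep '[[[0,0,0],[0,0,0]],[[0,0,0],[0,0,0]],[[0,0,0],[0,0,0]],[[0,0,0],[0,0,0]],[[0,0,0],[0,0,0]]]'
```

```text
t: 7.22
tcp_pos: [545.0, -99.7, 62.3]
eef_rot: [-3.139, 0.0, 1.699]
force: [-2.6, -0.1, 7.8]
gripper_width: 33.6
t: 7.85
tcp_pos: [545.0, -99.7, 62.3]
eef_rot: [-3.139, 0.0, 1.699]
force: [-2.2, -1.3, 3.5]
gripper_width: 33.3
```

Touchdown at the expected height; release and rise.

```bash
python3 -m creep '[[[0,0,0],[0,0,0]],[[0,0,0],[0,0,0]],[[0,0,0],[0,0,0]],[[0,0,0],[0,0,0]],[[0,0,0],[0,0,0]]]' 1
python3 -m creep '[[[0,0,-10],[0,0,0]],[[0,0,-35],[0,0,0]],[[0,0,-70],[0,0,0]],[[0,0,-110],[0,0,0]],[[0,0,-150],[0,0,0]]]' 1
python3 - <<'E'
from h import *
togo([494.5,340.7,200],0.2+np.pi/2)
c=snap('top','t2');im=c['frame'][235:308,258:410,::-1]
cv2.imwrite('pics/t2c.png',cv2.resize(im,None,fx=5,fy=5,interpolation=3))
E
```

```text
t: 8.48
tcp_pos: [545.1, -99.7, 62.3]
eef_rot: [-3.139, 0.0, 1.699]
force: [0.3, -0.1, 0.3]
gripper_width: 81.6
t: 9.1
tcp_pos: [545.3, -99.5, 214.3]
eef_rot: [-3.14, 0.0, 1.699]
force: [0.4, -0.5, -0.2]
gripper_width: 87.8
t 9.1 tcp [545.3 -99.5 214.3] rot [-3.14   0.     1.699] F [ 0.4 -0.5 -0.2] w 87.81868860301948 q7 0.04465836774543716
shift [443.1   6.1  14.2]
turn z 85.90897616926054 level 0.0 tilt fix [-0.09  0.02  0.  ]
```

```bash
python3 -m creep '[[[45,0,0],[0,0,-10]],[[100,0,0],[0,0,-20]],[[155,0,0],[0,0,-30]],[[210,0,0],[0,0,-40]],[[265,0,0],[0,0,-50]]]'
python3 -c "
from h import *
togo([537,349,210],.2+np.pi/2)"
```

```text
t: 9.78
tcp_pos: [514.1, 164.7, 219.6]
eef_rot: [3.139, 0.007, 2.577]
force: [-0.0, 0.2, 0.4]
gripper_width: 87.8
t 9.775 tcp [514.1 164.7 219.6] rot [3.139 0.007 2.577] F [-0.   0.2  0.4] w 87.7863392782755 q7 0.3134731875751483
shift [ 79.2 168.    9.4]
turn z -43.783541273156374 level 0.0 tilt fix [ 0.13  0.42 -0.  ]
```

```bash
python3 -m creep '[[[23,48,0],[0,0,-10]],[[46,96,2],[0,0,-20]],[[68,144,5],[0,0,-30]],[[79,168,8],[0.1,0.4,-40]],[[79,168,9],[0.1,0.4,-44]]]'
python3 -m creep '[[[0,0,0],[0,0,0]],[[0,0,0],[0,0,0]],[[0,0,0],[0,0,0]],[[0,0,0],[0,0,0]],[[0,0,0],[0,0,0]]]'
python3 - <<'E'
from h import *
c=snap('wrist','w4');togo([494.5,340.7,33],0.2+np.pi/2)
cv2.imwrite('pics/t3c.png',cv2.resize(snap('top','t3')['frame'][235:308,258:410,::-1],None,fx=5,fy=5,interpolation=3))
E
```

```text
t: 10.4
tcp_pos: [536.3, 351.7, 210.5]
eef_rot: [-3.141, -0.001, -2.931]
force: [0.2, -0.7, 0.1]
gripper_width: 88.4
t: 11.02
tcp_pos: [536.4, 351.6, 210.6]
eef_rot: [-3.141, -0.0, -2.932]
force: [-0.3, -1.4, -0.6]
gripper_width: 87.9
t 11.075 tcp [536.4 351.6 210.6] rot [-3.141 -0.    -2.932] F [-0.2  1.5 -1.1] w 88.32398994808345 q7 0.7311184869184387
shift [ 43.1  -1.8 177.6]
turn z 0.5731475200308864 level 0.0 tilt fix [-0.03 -0.02  0.  ]
```

View pics/w4.png

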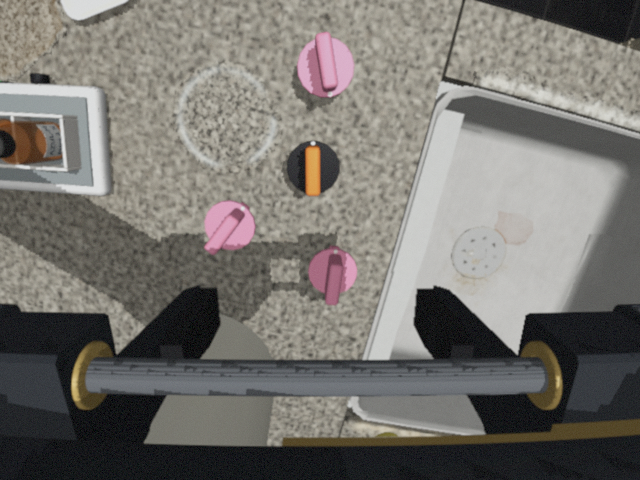

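View pics/t3c.png

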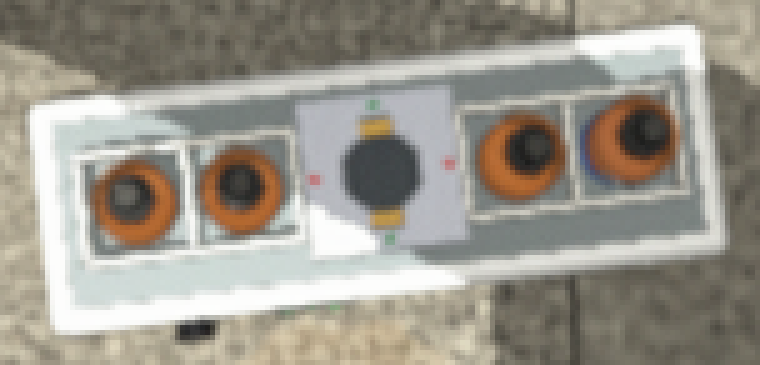

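The bottle now stands in the pad cell. In the wrist view the orange grip runs from (313,147) to (313,195), already parallel to the tool x axis; the pink ones are clear of the fingers. (9 pictures viewed so far.)

Run:
```python
from h import *
c=load('w4');im=cv2.imread('pics/w4.png').astype(int)
m=(im[...,2]>200)&(im[...,1]>90)&(im[...,1]<170)&(im[...,0]<70); m[:130]=0;m[210:]=0;m[:,:290]=0;m[:,335:]=0
ys,xs=np.nonzero(m);r=cv2.minAreaRect(np.c_[xs,ys].astype(np.float32));print(r,xs.min(),xs.max(),ys.min(),ys.max())
b=cv2.boxPoints(r);w=np.array([pix(c,*p,62) for p in b]);print(w.tolist(),w.mean(0))
e=[(w[i]-w[(i+1)%4]) for i in range(4)];e=max(e,key=np.linalg.norm);az=np.arctan2(e[1],e[0]);print('az',az,'len',np.linalg.norm(e))
p=w.mean(0);togo([p[0],p[1],33],az+np.pi/2)
```

```text
((312.5, 171.0), (46.0, 11.0), 90.0) 307 318 148 194
[[478.0, 331.6, 62.0], [476.1, 340.2, 62.0], [512.2, 347.9, 62.0], [514.1, 339.1, 62.0]] [495.1 339.7  62. ]
az -2.9314453938785405 len 36.91205765058352
t 11.125 tcp [536.3 351.7 210.5] rot [-3.141 -0.    -2.931] F [-0.1  0.1  0.6] w 88.11672847760971 q7 0.7311629577618481
shift [ 42.7  -3.  177.5]
turn z -0.0023863299908271074 level 0.0 tilt fix [-0.03 -0.03  0.  ]
```

```bash
python3 -m creep '[[[22,-3,20],[0,0,0]],[[42.7,-3,65],[0,0,0]],[[42.7,-3,110],[0,0,0]],[[42.7,-3,150],[0,0,0]],[[42.7,-3,177],[0,0,0]]]' 0
python3 -m creep '[[[0,0,0],[0,0,0]],[[0,0,0],[0,0,0]],[[0,0,0],[0,0,0]],[[0,0,0],[0,0,0]],[[0,0,0],[0,0,0]]]' -1 50
```

```text
t: 11.75
tcp_pos: [494.6, 339.1, 31.7]
eef_rot: [-3.14, -0.002, -2.932]
force: [-0.3, -0.1, 0.8]
gripper_width: 44.2
t: 12.38
tcp_pos: [495.0, 339.2, 32.4]
eef_rot: [-3.14, -0.001, -2.932]
force: [-0.2, -1.1, 5.2]
gripper_width: 11.6
```

```bash
python3 -m creep '[[[0,0,-10],[0,0,0]],[[0,0,-45],[0,0,0]],[[0,0,-90],[0,0,0]],[[0,-20,-135],[0,0,0]],[[0,-60,-155],[0,0,1]]]'
python3 -m creep '[[[-2,-50,0],[0,0,1]],[[-4,-105,0],[0,0,2]],[[-6,-160,0],[0,0,3]],[[-8,-215,0],[0,0,3.7]],[[-10,-265,0],[0,0,3.7]]]'
python3 -m creep '[[[0,0,0],[0,0,0]],[[0,0,0],[0,0,0]],[[0,0,0],[0,0,0]],[[0,0,0],[0,0,0]],[[0,0,0],[0,0,0]]]'
python3 - <<'E'
from h import *
c=snap('wrist','w5');togo([531,1.6,185],0.128+np.pi/2)
s=robot.read_state();print(proj(c,[531,1.6,60]),s['joint_pos'].round(2))
E
```

```text
t: 13.0
tcp_pos: [507.7, 282.9, 190.8]
eef_rot: [3.14, 0.003, -2.946]
force: [0.6, -0.2, -1.8]
gripper_width: 11.5
t: 13.62
tcp_pos: [569.1, 22.6, 190.9]
eef_rot: [3.14, 0.003, -3.011]
force: [0.9, 1.5, -0.3]
gripper_width: 11.4
t: 14.25
tcp_pos: [569.0, 23.5, 191.0]
eef_rot: [3.14, 0.003, -3.01]
force: [-0.1, -0.5, -0.9]
gripper_width: 11.3
t 14.3 tcp [569.   23.2 190.9] rot [ 3.14e+00  3.00e-03 -3.01e+00] F [-0.   1.  -0.7] w 11.98919594625288 q7 1.1716002784212594
shift [ 40.5 -16.5   5.8]
turn z 0.18731520894498033 level 0.0 tilt fix [ 0.07  0.16 -0.  ]
[293.9 176.5] [ 0.47  0.59 -0.81  1.77  0.5   1.    1.17]
```

View pics/w5.png

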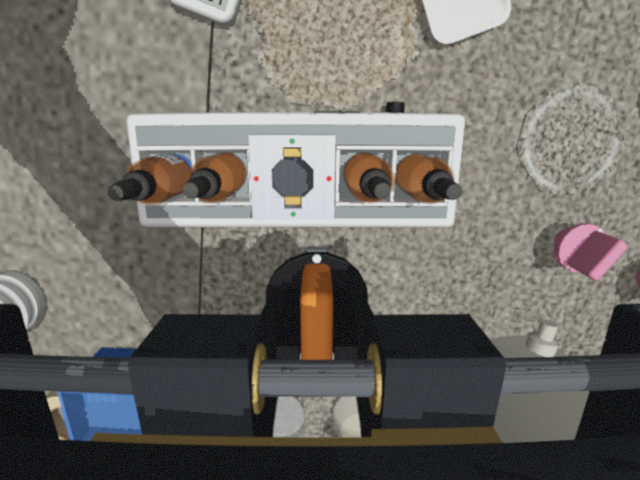

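The hole is centred near (292.5,177.5), with green dots (292,141)/(293,213) and red dots (256,178)/(329,178), so it is aligned with the tool. The plug's flange is visible with its white dot at (317,259). Checking the in-hand offset next.

Run:
```python
from h import *
c=load('w5');T=np.array(c['T_tool_cam']);print(c['cx'],c['cy'],c['fx'])
c2=dict(c);c2['T']=T
zf=32.4-29; zt=32.4-62
a=np.linspace(0,2*np.pi,73);F=np.array([proj(c2,[24*np.cos(t),24*np.sin(t),zf]) for t in a]);print('flange u',F[:,0].min(),F[:,0].max(),'v',F[:,1].min())
for p in [(20,6),(20,-6)]:print('bar front',p,proj(c2,[*p,zt]))
print('dot',proj(c2,[22,0,zf]))
print('hub',pix(c,292.5,177.3,60))
im=cv2.imread('pics/w5.png');o=cv2.resize(im[240:320,250:390],None,fx=5.7,fy=5.7,interpolation=3)
m=im[300:302].astype(int)[0]
print([ (u,tuple(m[u])) for u in range(258,378,4)])
cv2.imwrite('pics/w5c.png',o)
```

```text
316.4608629556125 240.0839481303508 361.7429493607008
flange u 263.2 367.9 v 251.8
bar front (20, 6) [332.2 292.8]
bar front (20, -6) [298.3 292.8]
dot [315.5 256.1]
hub [531.7   0.6  60. ]
[(258, (np.int64(63), np.int64(69), np.int64(69))), (262, (np.int64(79), np.int64(87), np.int64(89))), (266, (np.int64(35), np.int64(34), np.int64(36))), (270, (np.int64(24), np.int64(29), np.int64(25))), (274, (np.int64(21), np.int64(23), np.int64(17))), (278, (np.int64(26), np.int64(28), np.int64(22))), (282, (np.int64(28), np.int64(28), np.int64(27))), (286, (np.int64(27), np.int64(24), np.int64(26))), (290, (np.int64(20), np.int64(24), np.int64(15))), (294, (np.int64(22), np.int64(22), np.int64(18))), (298, (np.int64(19), np.int64(19), np.int64(21))), (302, (np.int64(55), np.int64(117), np.int64(191))), (306, (np.int64(73), np.int64(144), np.int64(217))), (310, (np.int64(73), np.int64(148), np.int64(218))), (314, (np.int64(72), np.int64(151), np.int64(217))), (318, (np.int64(44), np.int64(98), np.int64(162))), (322, (np.int64(43), np.int64(97), np.int64(164))), (326, (np.int64(47), np.int64(95), np.int64(160))), (330, (np.int64(41), np.int64(84), np.int64(143))), (334, (np.int64(22), np.int64(17), np.int64(22))), (338, (np.int64(17), np.int64(17), np.int64(11))), (342, (np.int64(8), np.int64(13), np.int64(0))), (346, (np.int64(23), np.int64(20), np.int64(20))), (350, (np.int64(26), np.int64(28), np.int64(29))), (354, (np.int64(26), np.int64(20), np.int64(21))), (358, (np.int64(18), np.int64(14), np.int64(18))), (362, (np.int64(26), np.int64(21), np.int64(27))), (366, (np.int64(31), np.int64(30), np.int64(27))), (370, (np.int64(142), np.int64(152), np.int64(158))), (374, (np.int64(127), np.int64(136), np.int64(140)))]
```

View pics/w5c.png

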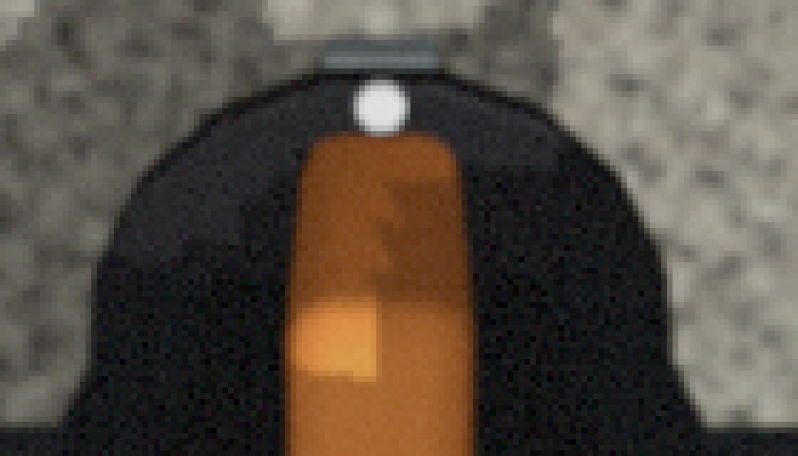

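Plug is centred in the hand to within 0.6 mm. Moving over the hub and lowering to just above the hole. (11 pictures viewed; one kept for the end.)

```bash
python3 -m creep '[[[20,-9,0],[0,0.1,0.2]],[[40.7,-17.4,0],[0.1,0.2,0.2]],[[40.7,-17.4,30],[0.1,0.2,0.2]],[[40.7,-17.4,60],[0.1,0.2,0.2]],[[40.7,-17.4,88],[0.1,0.2,0.2]]]'
python3 -m creep '[[[0,0,0],[0,0,0]],[[0,0,0],[0,0,0]],[[0,0,0],[0,0,0]],[[0,0,0],[0,0,0]],[[0,0,0],[0,0,0]]]'
python3 -c "
from h import *
togo([531.3,0.7,92.4],.128+np.pi/2)"
```

```text
t: 14.92
tcp_pos: [531.2, 0.8, 101.9]
eef_rot: [-3.141, -0.0, -3.014]
force: [-0.1, -0.2, -0.0]
gripper_width: 11.6
t: 15.55
tcp_pos: [531.4, 0.7, 102.4]
eef_rot: [-3.141, 0.0, -3.014]
force: [-0.2, -0.1, -0.6]
gripper_width: 11.5
t 15.55 tcp [531.4   0.7 102.4] rot [-3.141  0.    -3.014] F [-0.2 -0.1 -0.6] w 11.473197763229576 q7 1.1006902978739135
shift [ 0.1 -0.  10. ]
turn z -0.020782269232512363 level 0.0 tilt fix [-0.04  0.01  0.  ]
```

```bash
python3 -m creep '[[[0,0,5],[0,0,0]],[[0,0,10],[0,0,0]],[[0,0,13],[0,0,0]],[[0,0,16],[0,0,0]],[[0,0,16],[0,0,0]]]'
python3 -m creep '[[[0,0,2],[0,0,0]],[[0,0,4],[0,0,0]],[[0,0,6],[0,0,0]],[[0,0,6],[0,0,0]],[[0,0,6],[0,0,0]]]'
python3 -c "
from h import *
togo([531.3,0.7,76],.128+np.pi/2);print(robot.read_state()['wrist_torque'])"
```

```text
t: 16.18
tcp_pos: [531.3, 0.7, 86.1]
eef_rot: [-3.141, -0.0, -3.014]
force: [-1.2, 0.0, -1.0]
gripper_width: 11.5
t: 16.8
tcp_pos: [531.3, 0.8, 80.1]
eef_rot: [-3.141, -0.0, -3.014]
force: [-0.4, 0.1, -1.9]
gripper_width: 11.8
t 16.8 tcp [531.3   0.8  80.1] rot [-3.141 -0.    -3.014] F [-0.4  0.1 -1.9] w 11.831995477697221 q7 1.0743259900955846
shift [ 0.  -0.1  4.1]
turn z -0.01512360532836965 level 0.0 tilt fix [-0.03 -0.01  0.  ]
[ 0.05412982 -0.09590774  0.01081302]
```

```bash
python3 -m creep '[[[0,0,2],[0,0,0]],[[0,0,4.5],[0,0,0]],[[0,0,7],[0,0,0]],[[0,0,9],[0,0,0]],[[0,0,10],[0,0,0]]]'
python3 -m creep '[[[0,0,0],[0,0,0]],[[0,0,0],[0,0,0]],[[0,0,0],[0,0,0]],[[0,0,0],[0,0,0]],[[0,0,0],[0,0,0]]]'
```

```text
t: 17.42
tcp_pos: [531.4, 0.7, 70.2]
eef_rot: [-3.141, -0.0, -3.014]
force: [-1.6, -0.0, 5.5]
gripper_width: 11.4
t: 18.05
tcp_pos: [531.4, 0.7, 70.4]
eef_rot: [-3.141, -0.0, -3.014]
force: [-1.1, -1.2, 4.7]
gripper_width: 11.9
```

Lugs are through and pressing the spring (about 5.5 N at 22 mm depth). Twisting clockwise.

```bash
python3 -m creep '[[[0,0,0.4],[0,0,6]],[[0,0,0.4],[0,0,14]],[[0,0,0.4],[0,0,22]],[[0,0,0.4],[0,0,30]],[[0,0,0.4],[0,0,30]]]' -1 58
python3 -c "
from h import *
togo([531.3,0.7,70.2],.128);print(robot.read_state()['wrist_torque'])"
```

```text
t: 18.68
tcp_pos: [531.9, 0.9, 70.4]
eef_rot: [-3.141, 0.002, 2.745]
force: [-1.0, -1.6, 4.3]
gripper_width: 11.7
t 18.675 tcp [531.9   0.9  70.4] rot [-3.141e+00  2.000e-03  2.745e+00] F [-1.  -1.6  4.3] w 11.742378336994197 q7 0.6228019524662746
shift [ 0.5 -0.4  0.2]
turn z 59.945239006028885 level 0.0 tilt fix [-0.04  0.09  0.  ]
[-0.06481094  0.00859722  0.08333011]
```

```bash
python3 -m creep '[[[0.3,-0.3,0.2],[0,0,8]],[[0.3,-0.3,0.2],[0,0,16]],[[0.3,-0.3,0.2],[0,0,24]],[[0.3,-0.3,0.2],[0,0,32]],[[0.3,-0.3,0.2],[0,0,38]]]'
python3 -m creep '[[[0,0,0.2],[0,0,8]],[[0,0,0.2],[0,0,16]],[[0,0,0.2],[0,0,22]],[[0,0,0.2],[0,0,22]],[[0,0,0.2],[0,0,22]]]'
python3 -c "
from h import *
togo([531.3,0.7,70.2],.128);print(robot.read_state()['wrist_torque'])"
```

```text
t: 19.3
tcp_pos: [531.7, 0.6, 70.4]
eef_rot: [3.141, 0.002, 2.079]
force: [-1.0, -0.8, 4.8]
gripper_width: 11.3
t: 19.92
tcp_pos: [531.8, 0.6, 70.4]
eef_rot: [3.14, 0.002, 1.697]
force: [-0.9, -0.3, 4.5]
gripper_width: 11.8
t 19.925 tcp [531.8   0.6  70.4] rot [3.140e+00 2.000e-03 1.697e+00] F [-0.9 -0.3  4.5] w 11.782014448548871 q7 -0.23032910018748418
shift [ 0.2 -0.5  0.2]
turn z -0.11679545429326765 level 0.0 tilt fix [ 0.1   0.11 -0.  ]
[-0.15599811  0.17884833  0.09272278]
```

```bash
python3 -m creep '[[[0,0,0.2],[0,0,2]],[[0,0,0.2],[0,0,2]],[[0,0,0.2],[0,0,2]],[[0,0,0.2],[0,0,2]],[[0,0,0.2],[0,0,2]]]'
python3 - <<'E'
from h import *
togo([531.3,0.7,70.2],.128);print(robot.read_state()['wrist_torque'])
w=snap('wrist','w6');s=snap('scene','s6')
a=cv2.resize(w['frame'][:,:,::-1][130:430,170:470],(480,480));b=cv2.resize(s['frame'][:,:,::-1][165:305,270:405],(310,321),interpolation=3)
o=np.zeros((480,795,3),np.uint8);o[:,:480]=a;o[:321,485:795]=b;cv2.imwrite('pics/fin.png',o)
E
```

```text
t: 20.55
tcp_pos: [531.9, 0.6, 70.2]
eef_rot: [3.14, 0.002, 1.663]
force: [-2.3, -0.6, 5.2]
gripper_width: 11.7
t 20.55 tcp [531.9   0.6  70.2] rot [3.140e+00 2.000e-03 1.663e+00] F [-2.3 -0.6  5.2] w 11.748510496768837 q7 -0.2570521563721289
shift [ 0.2 -0.6 -0. ]
turn z -2.030872748105182 level 0.0 tilt fix [ 0.11  0.1  -0.  ]
[-0.09701486  0.22884002  0.13169932]
```

View pics/fin.png

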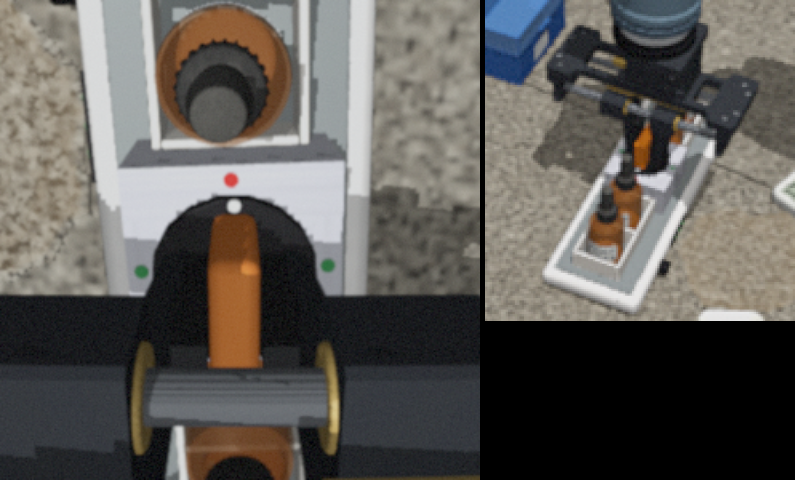

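Final view: the plug's white dot (234,207 in the crop) points at the hub's red "locked" dot (231,180), the flange is close on the plate, and the grip is firm. Handing in.

```bash
python3 -c "
from station import job
print(job.job_done())"
```

```text
the job is handed in; nothing more can be done
None
```

The bottle is in its cell, and the plug is turned and held in the hub. I handed the job in at about 20.6 s, well inside the 62 s limit.

- **Bottle:** I stood it upright in the cell with the blue pad and let go. It touched down at the height expected for the pad. A top picture taken afterwards shows it upright in the cell, with the other three bottles where they were.
- **Plug:** I gripped it by the orange grip and lowered it through the slots without side contact. Then I pushed it about 22 mm below the mouth, about 4 mm into the spring, and turned it about 92° clockwise. The arm is still holding it there with the grip set to 58 N.
- **Last checks:** Push against the spring was about 5 N and the twist reaction about 0.13 N m. The plug's white dot points at the hub's red (locked) dot.
- **Not checked:**
  - The flange is by calculation about 2 mm above the plate, not pushed fully home.
  - I had no direct reading of the driver's turn.
  - After the turn I did not look again at the beaker, flask, timer, weighing dish or pink look-alikes. No contact showed in the forces.

No check failed. Camera estimates of the hub's position differed by 1–2 mm, which was within the fit.

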